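Cover the wafer dish and set the wet-bench bell timer

TASK

First put the lid gently onto the wafer dish, fully down in its mouth, and let go of it; then start the bell timer: wind its knob clockwise past the top (10 minute) mark to wind the bell, and turn it back down to 6 minutes. Its spindle is thin, so hold the knob only as firmly as it needs, and go by the pointer: the knob slips in a light grip and has some play. Leave the dish and everything else standing where it is.

Things in the scene. Friction and masses are not known exactly. Their poses are not given: they have to be found in the camera images.
- timer_pointer (a joint): Angle of the timer's pointer, rad: 0 at the 0 mark, grows clockwise seen from above (winding), 0.314 a minute: 6 minutes is 1.885, the top (10 minute) mark 3.142, the wind-up stop 3.44. Winding takes 0.22 N m at 0, rising evenly to 0.37 N m at the stop (mainspring); turning back takes 0.22 at 0, 0.07 at the stop. It stays where it is left; running down is too slow to notice.
- pointer_tip (a point): Tip of the pointer: a white bar on the thin black disc (56 mm across) under the knob, 42 mm from the axis, 51 mm over the deck. The knob drives it through a worn coupling: whenever the sense of turning changes, the knob turns freely for a while (up to about a minute's worth) before the pointer takes the load and follows.
- knob_grip (a point): Grasp point of the timer knob, on its upright axis, 78 mm over the deck, 10 mm below its flat top. Plain round black ribbed knob, 44 mm across, 36 mm tall, right above the pointer disc. Only friction turns it: near the top of the winding rubber pads creep or slip below about 13 N a pad; over 14 N a pad, or 28 N in all on the timer, harms its thin spindle.
- timer: Bell timer screwed to the deck: white plastic housing, top at 45 mm, origin on the deck right under the knob's axis; reaches 60 mm to its -x, 125 mm to its +x, 60 mm to either side (72 mm at the foot flange). Yaw differs by up to 0.3 rad.
- top_mark (a point): The top (10 minute) mark on the timer's round dark dial plate (113 mm across, 47 mm over the deck), 49 mm from the knob's axis. 11 white marks, 18 degrees apart, run clockwise over the half round from the 0 mark (opposite the top mark) past 5 (towards the bell); those for 0, 5 and 10 are longer and thicker. Nothing is printed.
- bell (a point): Top of the timer's fixed steel bell dome, 42 mm across, 65 mm over the deck, 94 mm from the knob's axis along the housing's +x.
- lid_knob (a point): Grasp point of the loose white lid (0.2 to 0.33 kg), on the axis of its round knob (26 mm across, 42 mm tall), 18 mm below the knob's top and 40 mm above the lid's underside; z up. Below the knob: flange 136 mm across, 8 mm thick, then a spigot 106 mm across, 8 mm deep. It starts standing on its spigot on the deck. Seated, its flange lies on the dish rim and this point is 32 mm above the rim.
- dish_rim (a point): Centre of the mouth of the loose, thick-walled white round dish, level with its rim, 60 mm over the deck. Dish 130 mm across, mouth 114 mm across, 0.6 kg, a dark wafer lying inside.
- wash_bottle: Closed white plastic bottle, 84 mm across, 200 mm tall; origin at the centre of the underside; a bystander, to be left alone.
- tall_beaker: White open beaker, 72 mm across, 95 mm tall; origin at the centre of the underside; a bystander, to be left alone.
- bowl: White bowl, 120 mm across, 50 mm tall; origin at the centre of the underside; a bystander, to be left alone.
- small_beaker: Small white open beaker, 44 mm across, 45 mm tall; origin at the centre of the underside; a bystander, to be left alone.
- jar: Small amber capped jar, 42 mm across, 50 mm tall; origin at the centre of the underside; a bystander, to be left alone.
- wafer_box: Flat round pale wafer box, 112 mm across, 20 mm tall; origin at the centre of the underside; a bystander, to be left alone.
- tweezers: Steel wafer tweezers lying flat, 140 mm long along their x, 6 mm thick; origin at the centre of the underside; a bystander, to be left alone.

How it is judged:
By the outcome, as a careful person would: the job done as asked, in the order asked, and still so for the second after the job is handed in, with the robot touching nothing.
It also fails if it takes over 64 s, if anything falls off the work surface, if the arm or the gripper's body presses on something with over 40 N, if the wrist force passes 120 N, or if a joint passes its speed limit or range.

ROBOT

A 7-joint arm with a two-finger parallel gripper is mounted at the origin on the work surface. World frame = base frame: x ahead of the robot, y to its left, z up, the work surface at z = 0. Lengths are in m, angles in rad, forces in N, time in s.
With the tool pointing down it reaches from about 0.425 to 0.875 m from the base axis. Payload 8.4 kg.
Tool frame: the origin (TCP) lies midway between the tips of the shut fingers; the grasp point (between the pads) lies 19 mm behind it; x points along the fingers, z is the direction in which the jaws open and shut, and the axes are right-handed (so a half turn about x gives the same grasp; the last joint's range is limited). The gripper opens to 87 mm and grips with 3 to 60 N. Pads are 19 mm wide; open, the fingers measure 117 mm over their backs; the gripper's body (75 mm by 190 mm) begins 51 mm behind the grasp point.
Start: joints at [1.011, 0.333, 0.04, 1.465, -0.013, 1.343, -0.059], TCP at [0.289, -0.582, 0.223] pointing down, gripper open.
Joint ranges: [-2.58, 2.58], [-0.38, 2.09], [-1.3, 1.39], [0.25, 2.4], [-1.5, 4.64], [0.08, 2.09], [-2.65, 2.65]. Speed limits (rad/s): [2.22, 2.22, 2.79, 2.79, 3.14, 3.14, 3.14].

INTERFACE

Orientations are given as a unit quaternion [w, x, y, z].
In Python, from station import state, capture, camera_model, finish_job, spot_in, trace, tip_of gives the robot as it stands.
- The arm moves only by the tool step_arm, never from a script. Its argument "plan" is a list of rows, each a list of 4 numbers: the shift along the world's x, y, z in units of 25 mm (1.0 is 25 mm), then the turn about the world's z in units of 6 degrees (1.0 is 6 degrees). A call has 1 to 20 rows; each row is the pose to reach, as a shift and turn from the pose commanded when the call began; what a row does not reach only later rows make up. A row lasts 1/12 s, in which the tool goes at most 41.7 mm and 7.16 degrees, less where a joint would pass 70% of its speed; a pose out of reach is approached as far as the arm can. A call with a gripper value outside its range is refused whole. "hand" is the opening, from 0 (shut) to 1 (fully open), set as the call begins (left out, the last holds). The fingers move at their own pace and stop on an object; "grip_force" is the grip in N (left out, the last holds). Time passes only in rows, so rows that repeat a pose let the fingers close. It gives the time, the measured TCP pose, the force and the opening at its end, in the units of the state.
- state(): the state, without advancing time (a new reading comes with each control period).
- capture(name): name is "scene" or "top"; returns the picture (400x640x3 uint8, red, green, blue); there is no depth.
- camera_model(name): a dict with "fx", "fy", "cx", "cy" (pixels), "k1" (the pictures are not rectified: a ray, as slopes to the right and down, at radius r is drawn at 1 + k1 r^2 times it, then the intrinsics apply), "R" (3x3) and "t" (3): a world point X has camera coordinates R X + t. Camera axes: x right, y down, z forward; pixel columns grow to the right and rows downward; lengths in m; the calibration is good to about 2 mm. A picture is of the moment at which its call begins. camera_model takes no time and is no camera call.
- finish_job(): hands the job in, once; it reports no verdict.
Trained networks look in the newest picture that a camera, given by its name, has taken for a name from the list of things; names that differ only in an ending like _2 or _b are one class to them, and where a whole thing is asked for, a point or a joint stands for the part that bears it (a point fixed in the world has none). Each returns a list of dicts, best first, with "p" (0 to 1); they miss things now and then, are a little off and sometimes report something else, mostly with a low value. They report only what shows in the picture. A call takes as long as a camera call.
- spot_in(camera, thing): "location" ([x, y, z] in m, in world coordinates, good to about 4 mm: the middle of the surface that is visible of it).
- trace(camera, thing): "mask" (400x640 bool, what is visible of it).
- tip_of(camera, thing): "location" ([x, y, z] in m, in world coordinates, good to about 4 mm: a listed point, or the origin of a listed thing).
The state is a dict: "clock": time; "qpos": joint angles; "dq": joint speeds; "joint_efforts": joint torques, N m; "tool_pos": TCP position; "eef_rot": TCP orientation; "force": force on the tool from outside, world axes, zero at the start; "moment": the same for the moment, N m; "width": opening from 0.0 (shut) to 1.0 (fully open).
Only numpy, scipy, OpenCV 4.12 (cv2) and the standard library are available. Lean on these libraries where they do the work, as an engineer would, in place of code of your own. Each camera call takes 0.05 s, during which the arm holds its last target.

## Working session

There is one attempt and no reset: what is moved stays moved. The work goes in short steps, Python scripts to look and compute and a tool call to move; the robot and the scene stay as the last step left them, time stands still between calls to the robot, and variables do not carry over. Pictures are saved under pics/ and viewed, and the job is handed in when it is done.

Besides the shell and the picture viewer there is one more tool, called as name([rows], argument=value, ...), one row to a line, values as JSON. step_arm: Moves the arm, as the interface text tells. Its arguments: {"type":"object","properties":{"plan":{"type":"array","items":{"type":"array","items":{"type":"number"}}},"hand":{"type":"number"},"grip_force":{"type":"number"}},"required":["plan"]}

```bash
ls; mkdir -p pics; python3 - <<'E'
from station import *
import cv2
s=state();print({k:(v if not hasattr(v,'tolist') else v.tolist()) for k,v in s.items()})
for n in("scene","top"):
    im=capture(n);cv2.imwrite(f"pics/{n}0.png",im[:,:,::-1]);m=camera_model(n);print(n,m)
for t in("lid_knob","dish_rim","knob_grip","pointer_tip","top_mark","bell"):
    for n in("scene","top"):
        print(t,n,[(r['p'],[round(float(x),4) for x in r['location']]) for r in tip_of(n,t)[:2]])
print(state()['clock'])
E
```

```text
pics
{'clock': 0.0, 'qpos': [1.0108166479545868, 0.3339130178986325, 0.03983391252493631, 1.4662749777252866, -0.013419687432931494, 1.3432719754113123, -0.05848707379437635], 'dq': [0.0010407862662512857, -0.0008884625531455693, 0.002268905783790144, 0.0002441859287669897, -0.000238235954911407, -0.001308360524144966, -0.0006383567828969439], 'joint_efforts': [0.00022116737454780377, -65.63710927963257, 1.3349366560578346, -40.38058161735535, -0.05998346256092191, 0.04506533034145832, 0.00017147689050034387], 'tool_pos': [0.2888166031179029, -0.5817927186195507, 0.22165552052675308], 'eef_rot': [0.6004773360732926, 0.37287636632314913, 0.6014675692629053, -0.37232639904382103], 'force': [0.004915216900597604, 0.6445969954021346, -0.6302859280309191], 'moment': [0.060291992068572754, 0.016103513746435563, 0.019525220229702298], 'width': 0.9997645314909331}
scene {'fx': 467.16980312545024, 'fy': 467.16980312545024, 'cx': 311.984516384851, 'cy': 206.47429445181595, 'k1': -0.103695191885531, 'R': array([[ 0.07213067,  0.99737119, -0.00691857],
       [ 0.6047777 , -0.04925186, -0.794869
[... 516 characters left out ...]
[0.5284, -0.229, 0.0445])]
dish_rim scene [(0.81, [0.4513, 0.2709, 0.0614]), (0.45, [0.539, -0.0392, -0.0017])]
dish_rim top [(0.73, [0.4503, 0.2737, 0.0618]), (0.73, [0.5336, -0.0425, 0.0765])]
knob_grip scene [(0.73, [0.5322, -0.039, 0.0791])]
knob_grip top [(0.64, [0.72, -0.3126, -0.0008]), (0.58, [0.5332, -0.039, 0.0786])]
pointer_tip scene [(0.68, [0.5287, -0.2326, 0.0385]), (0.58, [0.5587, -0.0031, 0.0519])]
pointer_tip top [(0.73, [0.5568, -0.0053, 0.0505])]
top_mark scene [(0.56, [0.5299, -0.0869, 0.0454])]
top_mark top [(0.92, [0.5246, -0.0933, 0.0509])]
bell scene [(0.84, [0.6276, -0.0544, 0.0657]), (0.2, [0.5356, -0.0432, -0.0041])]
bell top [(0.72, [0.6269, -0.0557, 0.0688])]
0.7
```

View pics/scene0.png

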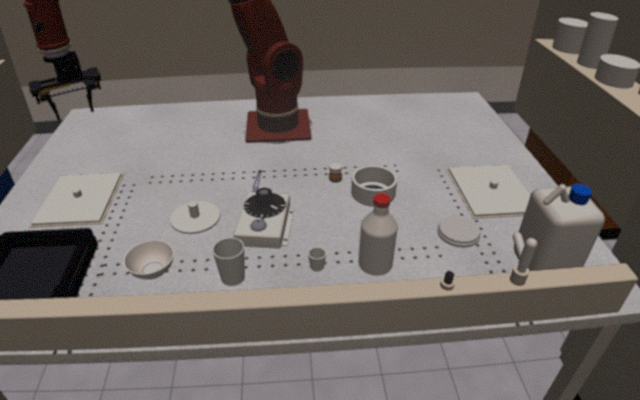

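View pics/top0.png

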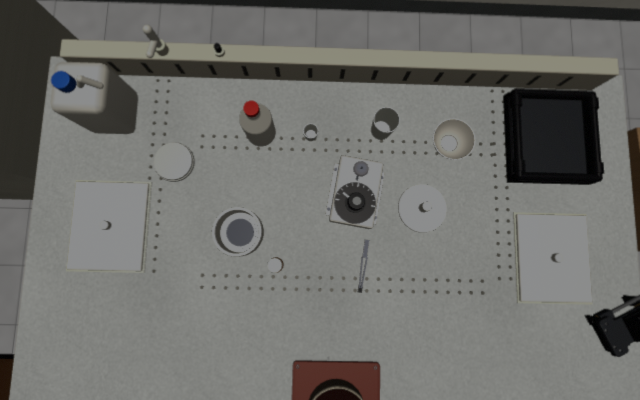

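```bash
cat > h.py <<'E'
from station import *
import numpy as np, cv2
from scipy.optimize import least_squares
from scipy.spatial.transform import Rotation as Ro
CM={n:camera_model(n) for n in("scene","top")}
def proj(n,X):
    m=CM[n];c=np.atleast_2d(X)@m['R'].T+m['t'];s=c[:,:2]/c[:,2:];s=s*(1+m['k1']*(s**2).sum(1,keepdims=True))
    return s*[m['fx'],m['fy']]+[m['cx'],m['cy']]
A=np.linspace(0,2*np.pi,180,endpoint=False)
def ring(x,y,z,r): return np.c_[x+r*np.cos(A),y+r*np.sin(A),np.full_like(A,z)]
def hull(n,rings): return cv2.convexHull(proj(n,np.vstack([ring(*q) for q in rings])).astype(np.float32))
def contour(mask):
    c=max(cv2.findContours(mask.astype(np.uint8),0,cv2.CHAIN_APPROX_NONE)[0],key=len);return c[:,0].astype(float)
def fitmask(masks,rings_of,p0,hulls=True):
    # masks dict cam->mask ; residual=signed dist contour->hull (mask pixel centres lie ~.5px inside)
    def f(p):
        out=[]
        for n,m in masks.items():
            h=hull(n,rings_of(p))
            out+= [cv2.pointPolygonTest(h,(float(a),float(b)),True)-.5 for a,b in contour(cv2.UMat(m.astype(np.uint8)).get())]
        return np.array(out)
    r=least_squares(f,p0,loss='soft_l1',diff_step=1e-3);return r.x,np.sqrt(np.mean(f(r.x)**2))
E
python3 - <<'E'
from h import *
q=state()['eef_rot'];M=Ro.from_quat([q[1],q[2],q[3],q[0]]).as_matrix();print(M.round(3))
ims={n:capture(n) for n in CM}
for n,im in ims.items():
    crop={'scene':(130,250,140,420),'top':(140,280,190,460)}[n]
    c=im[crop[0]:crop[1],crop[2]:crop[3]];c=cv2.resize(c,None,fx=2.85,fy=2.85,interpolation=cv2.INTER_CUBIC)
    cv2.imwrite(f'pics/z_{n}.png',c[:,:,::-1])
D={}
for t in('lid_knob','dish_rim','timer'):
    for n in CM:
        r=trace(n,t);print(t,n,[(x['p'],int(x['mask'].sum()),contour(x['mask']).mean(0).round(1)) for x in r[:3]])
        D[t+'.'+n]=r[0]['mask']
np.savez('m.npz',**D)
lid={n:D['lid_knob.'+n] for n in CM}
dish={n:D['dish_rim.'+n] for n in CM}
dr=lambda p:[(p[0],p[1],p[2],.065),(p[0],p[1],p[2]-.06,.065)]
for nm in (['top'],['scene'],['scene','top']):
    print('dish',nm,fitmask({n:dish[n] for n in nm},(lambda p:dr(p)) if len(nm)==2 else (lambda p:dr([p[0],p[1],.06])),[.45,.27,.06][:3 if len(nm)==2 else 2]))
lr=lambda p:[(p[0],p[1],p[2]-.024,.068),(p[0],p[1],p[2]-.032,.068)]
for nm in (['top'],['scene'],['scene','top']):
    print('lid',nm,fitmask({n:lid[n] for n in nm},(lambda p:lr(p)) if len(nm)==2 else (lambda p:lr([p[0],p[1],.04])),[.528,-.23,.04][:3 if len(nm)==2 else 2]))
print(state()['clock'])
E
```

```text
[[ 0.     0.896  0.445]
 [ 0.     0.445 -0.896]
 [-1.     0.    -0.   ]]
lid_knob scene [(0.98, 1320, array([195., 217.])), (0.19, 272, array([264.4, 197.4]))]
lid_knob top [(0.73, 1904, array([421.9, 208.2]))]
dish_rim scene [(0.77, 1435, array([373.9, 185.2]))]
dish_rim top [(0.93, 2092, array([236.8, 231.7]))]
timer scene [(0.56, 2796, array([264.8, 219.6]))]
timer top [(0.91, 3286, array([355.3, 191.2]))]
dish ['top'] (array([0.45019998, 0.27213308]), np.float64(0.4054568625203924))
dish ['scene'] (array([0.44416588, 0.27121597]), np.float64(4.006451901254534))
dish ['scene', 'top'] (array([0.44983474, 0.27083803, 0.06371866]), np.float64(2.9381766444151123))
lid ['top'] (array([ 0.5289811 , -0.23275685]), np.float64(0.4091583222224458))
lid ['scene'] (array([ 0.52939428, -0.23145526]), np.float64(0.3914039100927817))
lid ['scene', 'top'] (array([ 0.52902682, -0.23232493,  0.03982819]), np.float64(0.428452312216672))
1.1
```

View pics/z_top.png

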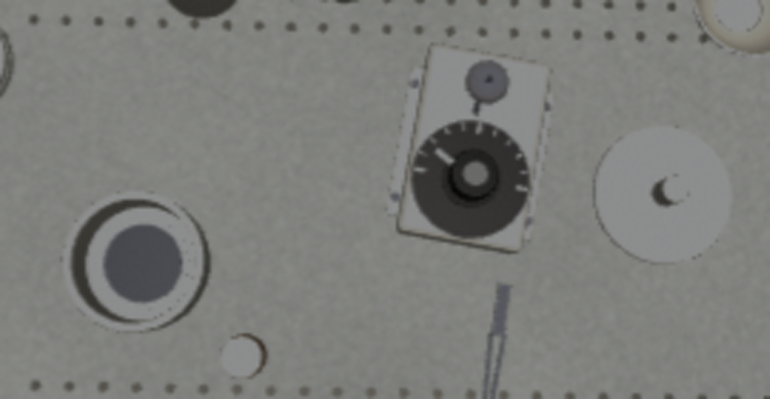

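View pics/z_scene.png

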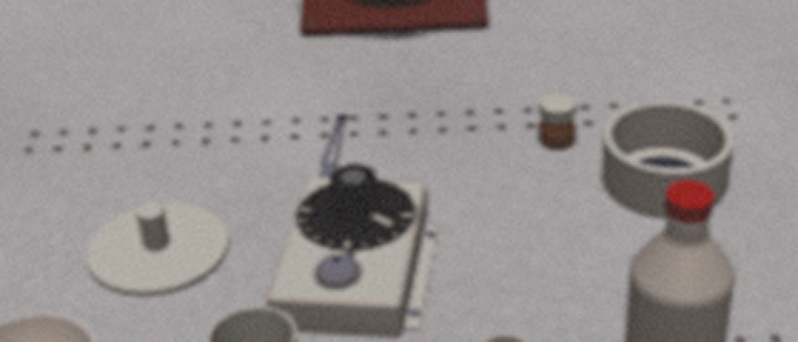

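```bash
cat > t.py <<'E'
from h import *
D=np.load('m.npz')
cs=contour(D['dish_rim.scene']);cs=cs[cs[:,1]<186];ct=contour(D['dish_rim.top'])
def f(p,use):
    o=[]
    for n,c in (('scene',cs),('top',ct)):
        if n in use:
            h=hull(n,[(p[0],p[1],p[2],.065),(p[0],p[1],p[2]-.06,.065)]);o+=[cv2.pointPolygonTest(h,tuple(map(float,a)),True)-.5 for a in c]
    return np.array(o)
for use in('scene','top','scenetop'):
    g=(lambda p:f(p,use)) if use=='scenetop' else (lambda p:f([p[0],p[1],.06],use))
    r=least_squares(g,[.45,.27,.06][:3 if use=='scenetop' else 2],loss='soft_l1',diff_step=1e-3);print('dish',use,r.x.round(4),np.sqrt((g(r.x)**2).mean()))
# dial: dark disc inside timer mask
for n in CM:
    im=cv2.cvtColor(cv2.medianBlur(capture(n),3),cv2.COLOR_RGB2GRAY)
    c0=proj(n,[.533,-.039,.047])[0]
    m=(im<90 if n=='top' else im<90)
    yy,xx=np.mgrid[:400,:640];m&=np.hypot(xx-c0[0],yy-c0[1])<40
    m=cv2.morphologyEx(m.astype(np.uint8),cv2.MORPH_CLOSE,np.ones((5,5)))
    k,l,s,_=cv2.connectedComponentsWithStats(m);j=l[int(c0[1]),int(c0[0])]
    c=contour(l==j);print(n,s[j])
    def g(p):
        h=hull(n,[(p[0],p[1],.047,.0565)]+([(p[0],p[1],.088,.022)]));return np.array([cv2.pointPolygonTest(h,tuple(map(float,a)),True)-.5 for a in c])
    r=least_squares(g,[.533,-.039],loss='soft_l1',f_scale=.5,diff_step=1e-3);print('timer',n,r.x.round(4),np.sqrt((g(r.x)**2).mean()))
    v=cv2.resize(im[int(c0[1])-30:int(c0[1])+30,int(c0[0])-40:int(c0[0])+40],None,fx=9,fy=9,interpolation=cv2.INTER_CUBIC)
    o=np.array([int(c0[0])-40,int(c0[1])-30])
    v=cv2.cvtColor(v,cv2.COLOR_GRAY2BGR);v=cv2.convertScaleAbs(v,alpha=1.5)
    for rr,z,col in((.0565,.047,(0,0,255)),(.022,.088,(0,255,0)),(.028,.051,(255,0,0))):
        P=((proj(n,ring(r.x[0],r.x[1],z,rr))-o+.5)*9).astype(int);cv2.polylines(v,[P],True,col,1)
    cv2.imwrite(f'pics/dial_{n}.png',v)
E
python3 t.py
```

```text
dish scene [0.4501 0.2706] 0.3712431693873472
dish top [0.4502 0.2721] 0.4054568625203924
dish scenetop [0.4502 0.2717 0.0604] 0.42751673927941664
scene [245 188  40  31 854]
timer scene [ 0.5369 -0.0401] 0.8940076411715703
top [     0      0    640    400 254504]
timer top [0.5255 0.0572] 279.61538563251355
```

step_arm([
  [0.9,1.3,0,0],
  [2.0,2.9,0,0],
  [3.2,4.6,0,0],
  [4.3,6.3,0,0],
  [5.5,8,0,0],
  [6.6,9.6,0,0],
  [7.7,11.2,-1,0],
  [8.6,12.5,-2,0],
  [9.2,13.4,-3,0],
  [9.5,13.8,-4,0],
  [9.6,13.97,-4.8,0],
  [9.6,13.97,-4.8,0],
  [9.6,13.97,-4.8,0],
  [9.6,13.97,-4.8,0],
], hand=0.7, grip_force=15)

```text
clock: 2.37
tool_pos: [0.5287, -0.2337, 0.1028]
eef_rot: [0.601, 0.372, 0.601, -0.373]
force: [-0.4, -0.6, 0.0]
width: 0.699
```

step_arm([
  [0,0.04,-0.8,0],
  [0,0.04,-1.8,0],
  [0,0.04,-2.6,0],
  [0,0.04,-3.1,0],
  [0,0.04,-3.15,0],
  [0,0.04,-3.15,0],
  [0,0.04,-3.15,0],
])

```text
clock: 2.95
tool_pos: [0.5299, -0.233, 0.0255]
eef_rot: [0.602, 0.373, 0.6, -0.373]
force: [1.1, -0.4, 1.1]
width: 0.7
```

```bash
python3 -c "
from station import *
s=state();print(s['qpos'],s['tool_pos'],s['force'])"
```

```text
[ 0.51520373  0.38218574 -0.21220647  1.8381222   0.09869329  0.92911061
 -0.8520918 ] [ 0.52986362 -0.23304989  0.0255331 ] [ 1.05394283 -0.44396859  1.11268223]
```

step_arm([
  [0,0,0,0],
  [0,0,0,0],
  [0,0,0,0],
  [0,0,0,0],
  [0,0,0,0],
  [0,0,0,0],
  [0,0,0,0],
  [0,0,0,0],
], hand=0)

```text
clock: 3.62
tool_pos: [0.5291, -0.232, 0.0239]
eef_rot: [0.601, 0.373, 0.601, -0.373]
force: [-0.5, 0.1, 0.7]
width: 0.298
```

step_arm([
  [0,0,0.4,0],
  [0,0,1.0,0],
  [0,0,1.8,0],
  [0,0,2.7,0],
  [0,0,3.6,0],
  [0,0,4.4,0],
  [0,0,4.9,0],
  [-0.1,0.6,5,0],
  [-0.3,1.6,5,0],
  [-0.5,3.0,5,0],
  [-0.7,4.5,5,0],
  [-0.95,6.0,5,0],
  [-1.2,7.5,5,0],
  [-1.4,9.0,5,0],
  [-1.65,10.5,5,0],
  [-1.9,12.0,5,0],
  [-2.1,13.5,5,0],
  [-2.35,15.0,5,0],
  [-2.6,16.4,5,0],
  [-2.8,17.6,5,0],
])

```text
clock: 5.28
tool_pos: [0.4571, 0.2109, 0.1485]
eef_rot: [0.601, 0.372, 0.602, -0.372]
force: [0.3, 0.0, -2.6]
width: 0.295
```

step_arm([
  [-0.15,1.1,0,0],
  [-0.26,1.9,-0.2,0],
  [-0.33,2.35,-0.6,0],
  [-0.36,2.54,-1.0,0],
  [-0.36,2.54,-1.2,0],
  [-0.36,2.54,-1.2,0],
  [-0.36,2.54,-1.2,0],
  [-0.36,2.54,-1.2,0],
  [-0.36,2.54,-1.2,0],
])

```text
clock: 6.03
tool_pos: [0.4506, 0.2708, 0.1193]
eef_rot: [0.601, 0.373, 0.6, -0.373]
force: [0.2, 0.9, -1.8]
width: 0.291
```

```bash
python3 - <<'E'
from h import *
s=state();print(s['qpos'],s['tool_pos'],s['force'])
V=[]
for n in CM:
    im=capture(n);c0=proj(n,[.45,.271,.08])[0].astype(int)
    z=s['tool_pos'][2]+.019;x,y=s['tool_pos'][:2]
    x0=max(0,min(640-110,c0[0]-55));y0=max(0,c0[1]-55);o=np.array([x0,y0])
    v=cv2.resize(im[y0:y0+110,x0:x0+110],None,fx=3.6,fy=3.6,interpolation=cv2.INTER_CUBIC)
    v=np.ascontiguousarray(v[:,:,::-1])
    for r,col in(((x,y,z-.024,.068),(0,0,255)),((x,y,z-.032,.068),(0,0,255)),((.4502,.2715,.0604,.065),(0,255,0))):
        cv2.polylines(v,[((proj(n,ring(*r))-o+.5)*3.6).astype(int)],True,col,1)
    V.append(v)
cv2.imwrite('pics/hover.png',np.hstack(V))
E
```

```text
[-0.06833443  0.21905281 -0.62046345  1.86763822  0.14292911  1.09831956
 -1.85419982] [0.45061996 0.27081383 0.11928717] [ 0.22046335  0.90353484 -1.7956098 ]
```

View pics/hover.png

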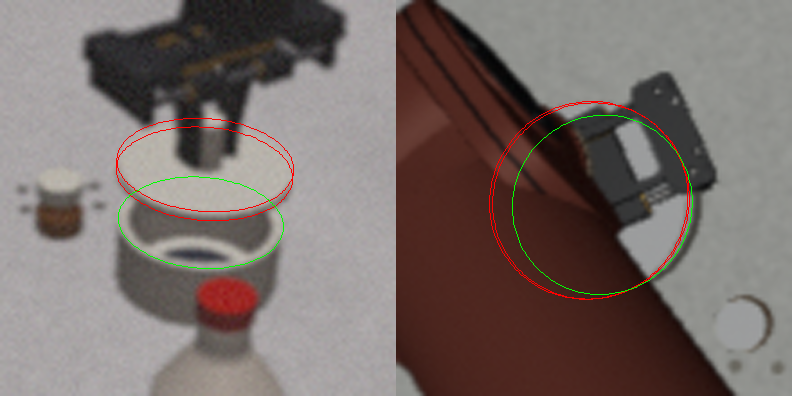

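```bash
cat > lf.py <<'E'
from h import *
s=state();z=s['tool_pos'][2]+.019
C={}
V=[]
for n in CM:
    im=capture(n);r=trace(n,'lid_knob');print(n,[(q['p'],int(q['mask'].sum())) for q in r])
    v=im.copy()
    if r:
        m=r[0]['mask'];C[n]=contour(m);np.save(f'lm_{n}.npy',m)
        cv2.drawContours(v,cv2.findContours(m.astype(np.uint8),0,cv2.CHAIN_APPROX_NONE)[0],-1,(255,0,0),1)
    c0=proj(n,[.45,.271,.08])[0].astype(int);x0=c0[0]-40;y0=c0[1]-40
    V.append(cv2.resize(v[y0:y0+80,x0:x0+80],None,fx=4.9,fy=4.9,interpolation=cv2.INTER_NEAREST))
cv2.imwrite('pics/lidm_%d.png'%int(s['clock']*100),np.hstack(V)[:,:,::-1])
E
python3 lf.py; ls pics
```

```text
scene [(0.65, 1021)]
top [(0.9, 345)]
dial_scene.png
dial_top.png
hover.png
lidm_613.png
scene0.png
top0.png
z_scene.png
z_top.png
```

View pics/lidm_613.png

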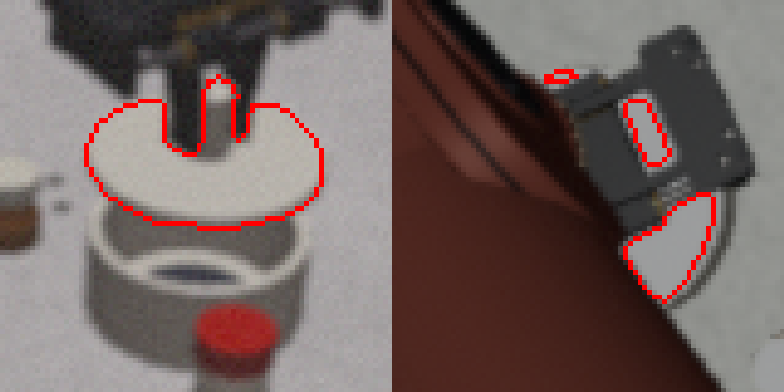

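```bash
cat > lf2.py <<'E'
from h import *
s=state();print(s['tool_pos'],s['force'])
x,y=s['tool_pos'][:2];z=s['tool_pos'][2]+.019
def rings(p): return [(p[0],p[1],p[2]-.024,.068),(p[0],p[1],p[2]-.032,.068)]
C={}
for n in CM:
    c=contour(np.load(f'lm_{n}.npy'));h=hull(n,rings([x,y,z]))
    d=np.array([cv2.pointPolygonTest(h,tuple(map(float,a)),True) for a in c]);k=abs(d)<4.5
    C[n]=c[k];print(n,k.sum(),len(k),np.median(d[k]))
def f(p,use): return np.concatenate([[cv2.pointPolygonTest(hull(n,rings(p)),tuple(map(float,a)),True)-.5 for a in C[n]] for n in use])
for use,z0 in((['scene','top'],None),(['scene'],None),(['scene'],z),(['scene','top'],z)):
    g=(lambda p:f([p[0],p[1],z0],use)) if z0 else (lambda p:f(p,use))
    r=least_squares(g,[x,y,z][:2 if z0 else 3],loss='soft_l1',f_scale=.5,diff_step=1e-3)
    print(use,z0,r.x.round(4),np.sqrt((g(r.x)**2).mean()).round(2))
E
python3 lf2.py
```

```text
[0.45012352 0.27147799 0.11898092] [-0.67684395 -0.64956524 -2.52425925]
scene 115 146 0.39202760933848607
top 28 52 0.7203836239618963
['scene', 'top'] None [0.4521 0.2709 0.137 ] 1.04
['scene'] None [0.4449 0.2719 0.1323] 1.0
['scene'] 0.13798091813995353 [0.4535 0.2699] 1.0
['scene', 'top'] 0.13798091813995353 [0.4534 0.2704] 1.04
```

step_arm([
  [-0.02,0.01,-0.2,0],
  [-0.02,0.01,-0.5,0],
  [-0.02,0.01,-0.8,0],
  [-0.02,0.01,-1.05,0],
  [-0.02,0.01,-1.2,0],
  [-0.02,0.01,-1.28,0],
  [-0.02,0.01,-1.33,0],
  [-0.02,0.01,-1.38,0],
  [-0.02,0.01,-1.43,0],
  [-0.02,0.01,-1.48,0],
  [-0.02,0.01,-1.48,0],
  [-0.02,0.01,-1.48,0],
])

```text
clock: 7.33
tool_pos: [0.4496, 0.2718, 0.0819]
eef_rot: [0.601, 0.373, 0.601, -0.373]
force: [-0.0, 0.3, -2.7]
width: 0.297
```

step_arm([
  [0,0,-0.05,0],
  [0,0,-0.1,0],
  [0,0,-0.14,0],
  [0,0,-0.18,0],
  [0,0,-0.2,0],
  [0,0,-0.2,0],
  [0,0,-0.2,0],
])

```text
clock: 7.92
tool_pos: [0.4495, 0.2718, 0.0768]
eef_rot: [0.601, 0.373, 0.601, -0.373]
force: [0.6, -0.1, -3.3]
width: 0.292
```

step_arm([
  [0,0,-0.02,0],
  [0,0,-0.04,0],
  [0,0,-0.06,0],
  [0,0,-0.06,0],
  [0,0,-0.06,0],
])

```text
clock: 8.33
tool_pos: [0.4496, 0.2718, 0.0758]
eef_rot: [0.601, 0.373, 0.601, -0.373]
force: [-2.5, -2.3, 5.3]
width: 0.293
```

step_arm([
  [0,0,0.03,0],
  [0,0,0.03,0],
  [0,0,0.03,0],
  [0,0,0.03,0],
  [0,0,0.03,0],
  [0,0,0.03,0],
], hand=0.7)

```text
clock: 8.83
tool_pos: [0.4495, 0.2718, 0.076]
eef_rot: [0.601, 0.373, 0.601, -0.373]
force: [-0.4, -0.2, 0.4]
width: 0.644
```

step_arm([
  [0,0,0.4,0],
  [0,0,1.2,0],
  [0,0,2.2,0],
  [0,0,3.2,0],
  [-0.3,-0.8,3.6,0],
  [-0.6,-2,3.6,0],
  [-0.6,-3.5,3.6,0],
  [-0.6,-5.0,3.6,0],
  [-0.6,-6,3.6,0],
  [-0.6,-6.6,3.6,0],
  [-0.6,-6.6,3.6,0],
  [-0.6,-6.6,3.6,0],
])

```text
clock: 9.83
tool_pos: [0.4347, 0.1066, 0.1668]
eef_rot: [0.601, 0.373, 0.6, -0.373]
force: [1.2, -0.1, 0.3]
width: 0.696
```

```bash
python3 lf.py; python3 - <<'E'
from h import *
s=state();print(s['qpos'],s['tool_pos'],s['clock'])
C={n:contour(np.load(f'lm_{n}.npy')) for n in CM}
def g(p,use=('top',)): return np.concatenate([[cv2.pointPolygonTest(hull(n,[(p[0],p[1],p[2]-.024,.068),(p[0],p[1],p[2]-.032,.068)]),tuple(map(float,a)),True)-.5 for a in C[n] if n=='top' or a[1]<195] for n in use])
for use in(('top',),('scene',),('top','scene')):
  r=least_squares(lambda p:g(p if len(use)==2 else [*p,.0924],use),[.45,.27,.092][:3 if len(use)==2 else 2],loss='soft_l1',f_scale=.5,diff_step=1e-3);print(use,r.x.round(4),np.sqrt((r.fun**2).mean()))
E
ls pics
```

```text
scene [(0.77, 1143)]
top [(0.72, 1757)]
[ 0.16348321 -0.01623608 -0.49580486  1.98559545 -0.00875314  1.16996661
 -1.4367568 ] [0.43447643 0.10817551 0.16627297] 10.0333
('top',) [0.4498 0.2752] 4.915298919486934
('scene',) [0.4492 0.2722] 0.7620433324004547
('top', 'scene') [0.4497 0.2737 0.0926] 3.8699374046088746
dial_scene.png
dial_top.png
hover.png
lidm_613.png
lidm_983.png
scene0.png
top0.png
z_scene.png
z_top.png
```

View pics/lidm_983.png

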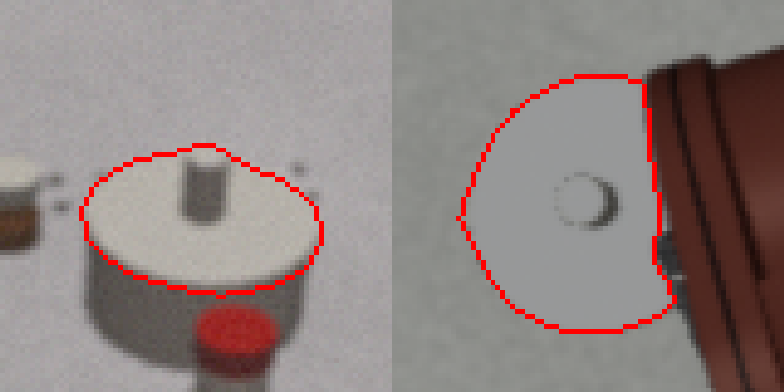

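```bash
cat > dial.py <<'E'
from h import *
import sys
X0=np.array([.5332,-.0392])
V=[]
for n in CM:
    im=capture(n);cv2.imwrite(f'last_{n}.png',im[:,:,::-1])
    c0=proj(n,[*X0,.06])[0].astype(int);o=c0-[32,32]
    v=cv2.resize(im[o[1]:o[1]+64,o[0]:o[0]+64],None,fx=6.2,fy=6.2,interpolation=cv2.INTER_CUBIC)
    v=np.ascontiguousarray(cv2.convertScaleAbs(v[:,:,::-1],alpha=1.6))
    if len(sys.argv)>2:
      for rr,z,col in((.0565,.047,(0,0,255)),(.022,.088,(0,255,0))):
        cv2.polylines(v,[((proj(n,ring(*X0,z,rr))-o+.5)*6.2).astype(int)],True,col,1)
    V.append(v)
cv2.imwrite(f'pics/{sys.argv[1]}.png',np.hstack(V));print(state()['clock'])
E
python3 dial.py d1 o
```

```text
10.1333
```

View pics/d1.png

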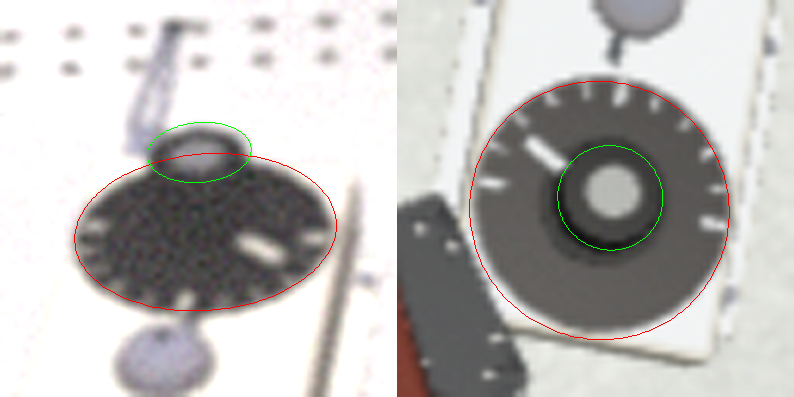

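```bash
cat > ptr.py <<'E'
from h import *
AX=np.array([.5332,-.0392])
TH=np.radians(np.arange(-200,200,0.5))   # world angle
def prof(im,n,z,r0,r1):
    g=cv2.cvtColor(im,cv2.COLOR_RGB2GRAY).astype(np.float32)
    rs=np.linspace(r0,r1,9)
    P=np.array([[AX[0]+r*np.cos(t),AX[1]+r*np.sin(t),z] for t in TH for r in rs])
    p=proj(n,P).astype(np.float32)
    return cv2.remap(g,p[:,0].reshape(-1,9),p[:,1].reshape(-1,9),cv2.INTER_LINEAR).mean(1)
def peaks(v,th):
    m=v>th;out=[];i=0
    while i<len(v):
        if m[i]:
            j=i
            while j<len(v) and m[j]:j+=1
            w=v[i:j]-th;out.append((round(float(np.degrees((TH[i:j]*w).sum()/w.sum())),1),round(float(v[i:j].max())),j-i));i=j
        i+=1
    return out
E
python3 - <<'E'
from ptr import *
for n in CM:
    im=cv2.imread(f'last_{n}.png')[:,:,::-1].copy()
    a=prof(im,n,.051,.030,.040);b=prof(im,n,.047,.045,.053)
    print(n,'ptr',peaks(a,np.percentile(a,50)+25));print(' marks',peaks(b,np.percentile(b,50)+20))
E
```

```text
scene ptr [(48.5, 131, 45)]
 marks [(-176.7, 89, 27), (-97.5, 99, 19), (-9.5, 106, 15), (77.8, 108, 23), (183.3, 89, 27)]
top ptr [(46.8, 139, 28)]
 marks [(-95.8, 117, 14), (-9.5, 102, 11), (77.6, 124, 13)]
```

```bash
python3 - <<'E'
from ptr import *
import ptr
# edge-based: maximise gradient across circle
def score(p,z,r,n,g):
    o=0
    P1=proj(n,ring(p[0],p[1],z,r+.0018));P0=proj(n,ring(p[0],p[1],z,r-.0018))
    s=lambda P:cv2.remap(g,P[:,0].astype(np.float32)[None],P[:,1].astype(np.float32)[None],cv2.INTER_LINEAR)[0]
    return np.clip(s(P1)-s(P0),-5,90).mean()
for n in CM:
    g=cv2.cvtColor(cv2.imread(f'last_{n}.png'),cv2.COLOR_BGR2GRAY).astype(np.float32)
    for z,r,nm in((.047,.0565,'dial'),):
        best=max(((score((x,y),z,r,n,g),x,y) for x in np.arange(.526,.542,.0005) for y in np.arange(-.046,-.032,.0005)))
        print(n,nm,best)
    # mark positions for consistent angles
    for ax in([.5332,-.0392],[.5345,-.0394],[.5355,-.0396],[.5365,-.0397]):
        ptr.AX=np.array(ax);im=cv2.cvtColor(g.astype(np.uint8),cv2.COLOR_GRAY2RGB)
        b=prof(im,n,.047,.045,.053);a=prof(im,n,.051,.03,.04)
        print(ax,[q[0] for q in peaks(b,np.percentile(b,50)+20)],'ptr',[q[0] for q in peaks(a,np.percentile(a,50)+25)])
# knob: triangulate gray cap centre z=.088
for n,ro in(('top',((.05))),('scene',.05)):
    g=cv2.cvtColor(cv2.imread(f'last_{n}.png'),cv2.COLOR_BGR2GRAY)
    c=proj(n,[.5335,-.0392,.088])[0].round().astype(int)
    w=cv2.GaussianBlur(g,(3,3),0)[c[1]-8:c[1]+9,c[0]-8:c[0]+9];t=w>(75 if n=='top' else 70)
    k,l,st,ce=cv2.connectedComponentsWithStats(t.astype(np.uint8));print(n,c,st[1:].tolist(),(ce[1:]+c-8).round(2).tolist())
    print(w[::2,::2])
E
```

```text
scene dial (np.float32(37.505478), np.float64(0.5374999999999988), np.float64(-0.039999999999999994))
[0.5332, -0.0392] [-176.7, -97.5, -9.5, 77.8, 183.3] ptr [48.5]
[0.5345, -0.0394] [-177.6, -99.0, -9.5, 79.3, 182.4] ptr [50.3]
[0.5355, -0.0396] [-177.8, -100.2, -9.5, 80.5, 182.2] ptr [51.7]
[0.5365, -0.0397] [-177.9, -101.3, -9.7, 81.6, 182.1] ptr [53.1]
top dial (np.float32(49.6889), np.float64(0.5359999999999989), np.float64(-0.040499999999999994))
[0.5332, -0.0392] [-95.8, -9.5, 77.6] ptr [46.8]
[0.5345, -0.0394] [-97.3, -9.7, 43.4, 79.1] ptr [48.7]
[0.5355, -0.0396] [-98.5, -81.0, -63.1, -27.5, -9.7, 7.9, 25.9, 44.3, 62.2, 80.3] ptr [50.2]
[0.5365, -0.0397] [-99.6, -82.1, -64.0, -27.9, -9.9, 8.1, 26.4, 45.1, 63.3, 81.5] ptr [51.6]
top [356 201] [[0, 2, 1, 3, 3], [4, 4, 9, 8, 57]] [[348.0, 196.0], [356.32, 200.47]]
[[ 58  48  39  38  38  38  44  52  54]
 [ 95  43  38  41  45  42  37  42  52]
 [ 78  44  47  78  98  88  55  38  46]
 [ 31  42  69 111 115 113  86  43  40]
 [ 26  44  75 113 115 115  98  46  38]
 [ 22  41  56  97 112 107  76  43  37]
 [ 24  32  45  53  65  58  45  37  40]
 [ 33  18  29  40  43  41  35  36  48]
 [ 44  34  21  20  24  26  34  44  54]]
scene [264 191] [[0, 0, 17, 11, 159]] [[263.97, 187.4]]
[[136 132 155 164 164 164 163 162 161]
 [137 135 162 164 161 163 163 163 162]
 [117 125 140 122 113 123 139 154 161]
 [ 99  80  72  74  74  71  69 104 151]
 [ 76  54  76  92  95  87  58  63 130]
 [ 76  48  71  84  86  74  50  45  78]
 [ 52  44  45  49  52  48  43  40  41]
 [ 42  38  40  42  42  43  41  41  40]
 [ 42  40  39  39  41  39  40  41  42]]
```

```bash
python3 - <<'E'
from ptr import *
# cap triangulation
C={}
for n,th in(('top',75),('scene',62)):
    g=cv2.GaussianBlur(cv2.imread(f'last_{n}.png',0),(3,3),0)
    c=(356,200) if n=='top' else (264,193)
    h=6 if n=='top' else 5
    w=g[c[1]-h:c[1]+h+1,c[0]-h:c[0]+h+1].astype(float)
    if n=='scene': w=w[1:,:]  # avoid the background row
    W=np.clip(w-th,0,None);yy,xx=np.mgrid[:w.shape[0],:w.shape[1]]
    C[n]=np.array([(W*xx).sum()/W.sum()+c[0]-h,(W*yy).sum()/W.sum()+c[1]-h+(n=='scene')]);print(n,C[n]); print(w.astype(int))
r=least_squares(lambda p:np.concatenate([proj(n,p)[0]-C[n] for n in CM]),[.535,-.04,.088]);print(r.x,r.fun)
for n in CM:
    r=least_squares(lambda p:proj(n,[p[0],p[1],.088])[0]-C[n],[.535,-.04]);print(n,r.x)
E
```

```text
top [356.41475827 200.44910941]
[[ 42  37  36  36  37  38  38  37  37  37  39  42  47]
 [ 42  37  38  39  40  42  44  44  41  39  37  38  41]
 [ 45  40  41  44  52  61  67  67  60  50  41  38  38]
 [ 43  41  47  60  77  91  98  97  88  72  54  42  38]
 [ 41  44  58  80 100 110 113 112 107  95  72  50  39]
 [ 42  49  69  95 110 114 114 114 113 106  86  59  42]
 [ 43  52  75 100 112 114 115 114 114 111  96  67  45]
 [ 44  52  74 100 112 115 115 115 114 112  97  69  46]
 [ 43  49  66  92 109 114 115 115 114 108  90  63  44]
 [ 41  46  56  76  96 107 112 112 107  95  75  54  42]
 [ 37  44  48  58  72  86  94  94  85  72  57  45  40]
 [ 31  40  44  47  53  60  65  64  58  51  45  41  37]
 [ 22  32  39  44  45  46  47  46  44  43  41  38  34]]
scene [263.45987261 191.19235669]
[[75 71 71 73 74 73 72 70 67 68 80]
 [61 66 74 82 85 86 84 78 68 57 57]
 [62 76 87 92 94 95 93 86 74 58 50]
 [63 79 90 94 94 94 92 85 71 56 47]
 [58 70 80 83 85 85 82 74 62 50 43]
 [50 56 62 65 67 68 64 57 51 45 41]
 [44 45 47 49 51 52 50 47 45 43 41]
 [41 41 42 42 42 43 44 43 41 40 39]
 [39 39 40 41 41 42 43 42 40 40 40]
 [39 39 38 40 42 42 42 40 38 40 41]]
[ 0.53553691 -0.03996576  0.08918819] [-0.15027136 -0.00757634 -0.14846612 -0.00421173]
scene [ 0.53392331 -0.03967172]
top [ 0.53569249 -0.04048608]
```

step_arm([
  [0.3,-0.4,0,1],
  [0.7,-1,0,2.1],
  [1.2,-1.7,0,3.2],
  [1.7,-2.4,0,4.3],
  [2.2,-3.1,0,5.4],
  [2.7,-3.8,0,6.5],
  [3.2,-4.6,0,7.6],
  [3.6,-5.2,0,8.7],
  [3.9,-5.7,0,9.8],
  [4.04,-5.9,0,10.9],
  [4.04,-5.9,0,12],
  [4.04,-5.9,0,13.1],
  [4.04,-5.9,0,14.2],
  [4.04,-5.9,0,15.3],
  [4.04,-5.9,0,16.4],
  [4.04,-5.9,0,17.5],
  [4.04,-5.9,0,18.6],
  [4.04,-5.9,0,19.7],
  [4.04,-5.9,0,20.8],
  [4.04,-5.9,0,21.9],
])

```text
clock: 11.8
tool_pos: [0.5356, -0.04, 0.1659]
eef_rot: [0.586, -0.396, 0.586, 0.397]
force: [0.2, 0.4, -0.1]
width: 0.703
```

```bash
python3 -c "
from station import *
s=state();print(s['qpos'],s['tool_pos'],s['force'],s['width'])"
```

```text
[ 0.43575201  0.18010261 -0.49147409  1.79340589  0.09076882  1.19081095
  1.10722639] [ 0.53560504 -0.04000084  0.16586686] [ 0.17494269  0.44137674 -0.12575751] 0.7026139509464104
```

step_arm([
  [0,0,-0.6,1],
  [0,0,-1.4,2],
  [0,0,-2.2,3],
  [0,0,-3,4],
  [0,0,-3.6,5],
  [0,0,-4,6],
  [0,0,-4.18,6],
  [0,0,-4.18,6],
  [0,0,-4.18,6],
  [0,0,-4.18,6],
])

```text
clock: 12.63
tool_pos: [0.5362, -0.0405, 0.0624]
eef_rot: [-0.437, 0.556, -0.437, -0.556]
force: [-0.2, -0.6, 0.4]
width: 0.704
```

step_arm([
  [0,0,0,0],
  [0,0,0,0],
  [0,0,0,0],
  [0,0,0,0],
  [0,0,0,0],
  [0,0,0,0],
], hand=0, grip_force=6)

```text
clock: 13.13
tool_pos: [0.5357, -0.0404, 0.0619]
eef_rot: [-0.436, 0.557, -0.436, -0.556]
force: [-1.2, 1.8, 3.7]
width: 0.502
```

```bash
python3 -c "
from station import *
s=state();print(s['qpos'],s['tool_pos'],s['force'],s['moment'],s['width'],s['eef_rot'])"; python3 dial.py g1
```

```text
[ 0.47408475  0.30335331 -0.55122289  1.89643698  0.18789028  0.99227404
  1.65166873] [ 0.53569679 -0.0404034   0.06191527] [-1.157683    1.79613082  3.73123541] [0.50351157 0.19339119 0.01673253] 0.5022436451191026 [-0.43641651  0.55656187 -0.43617733 -0.55635317]
13.2333
```

View pics/g1.png

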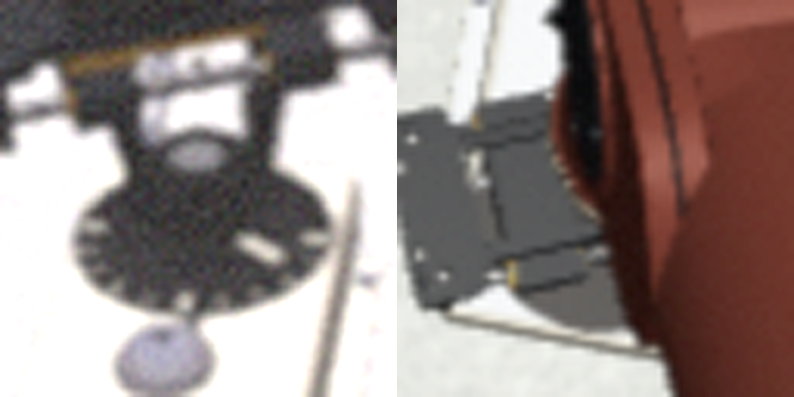

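step_arm([
  [0,0,0,0],
  [0,0,0,0],
  [0,0,0,-0.3],
  [0,0,0,-0.9],
  [0,0,0,-1.7],
  [0,0,0,-2.5],
  [0,0,0,-3.3],
  [0,0,0,-4.1],
  [0,0,0,-4.9],
  [0,0,0,-5.7],
  [0,0,0,-6.5],
  [0,0,0,-7.3],
  [0,0,0,-8.1],
  [0,0,0,-8.9],
  [0,0,0,-9.5],
  [0,0,0,-10],
  [0,0,0,-10],
  [0,0,0,-10],
], grip_force=12.5)

```text
clock: 14.73
tool_pos: [0.5355, -0.0408, 0.0619]
eef_rot: [0.656, -0.264, 0.656, 0.264]
force: [-2.2, 0.9, 6.4]
width: 0.504
```

```bash
cat > rd.py <<'E'
from ptr import *
import ptr,sys
ptr.AX=np.array([.5355,-.0398])
s=state();print('t',s['clock'],'q7',round(s['qpos'][6],3),np.round(s['tool_pos'],4),'F',np.round(s['force'],1),'M',np.round(s['moment'],2),round(s['width'],3))
q=s['eef_rot'];M=Ro.from_quat([q[1],q[2],q[3],q[0]]).as_matrix();print('jaw deg',round(float(np.degrees(np.arctan2(M[1,2],M[0,2]))),1))
for n in CM:
    im=cv2.imread(f'last_{n}.png')[:,:,::-1].copy()
    a=prof(im,n,.051,.031,.040);b=prof(im,n,.047,.045,.053)
    print(n,'ptr cw deg',[(round(80.4-q[0],1),)+q[1:] for q in peaks(a,np.percentile(a,40)+30)])
E
python3 dial.py g2; python3 rd.py
```

```text
14.8333
t 14.8333 q7 0.652 [ 0.5355 -0.0408  0.0619] F [-1.9  1.1  6.2] M [0.15 0.43 0.1 ] 0.499
jaw deg 43.8
scene ptr cw deg [(84.4, 134, 36)]
top ptr cw deg [(114.8, 67, 7), (11.1, 67, 2)]
```

View pics/g2.png

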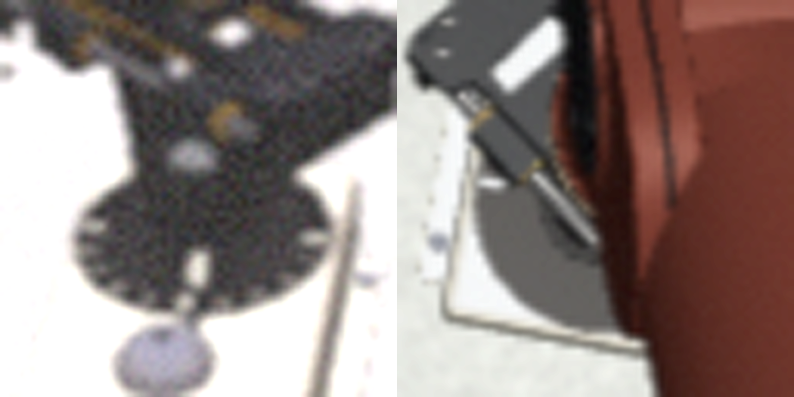

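step_arm([
  [0,0.02,0.03,0],
  [0,0.02,0.03,-0.3],
  [0,0.02,0.03,-0.9],
  [0,0.02,0.03,-1.7],
  [0,0.02,0.03,-2.5],
  [0,0.02,0.03,-3.3],
  [0,0.02,0.03,-4.1],
  [0,0.02,0.03,-4.9],
  [0,0.02,0.03,-5.7],
  [0,0.02,0.03,-6.5],
  [0,0.02,0.03,-7.3],
  [0,0.02,0.03,-8.1],
  [0,0.02,0.03,-8.9],
  [0,0.02,0.03,-9.7],
  [0,0.02,0.03,-10.5],
  [0,0.02,0.03,-11.3],
  [0,0.02,0.03,-12],
  [0,0.02,0.03,-12],
  [0,0.02,0.03,-12],
], grip_force=13.4)

```text
clock: 16.42
tool_pos: [0.535, -0.0407, 0.062]
eef_rot: [0.686, 0.171, 0.686, -0.172]
force: [-1.8, -1.7, 0.1]
width: 0.501
```

```bash
python3 dial.py g3; python3 rd.py
```

```text
16.5167
t 16.5167 q7 -0.554 [ 0.5351 -0.0407  0.062 ] F [-3.  -2.8 -0.3] M [-0.56  0.48 -0.03] 0.498
jaw deg -28.1
scene ptr cw deg [(157.5, 126, 52)]
top ptr cw deg [(137.2, 64, 16), (108.1, 69, 36)]
```

View pics/g3.png

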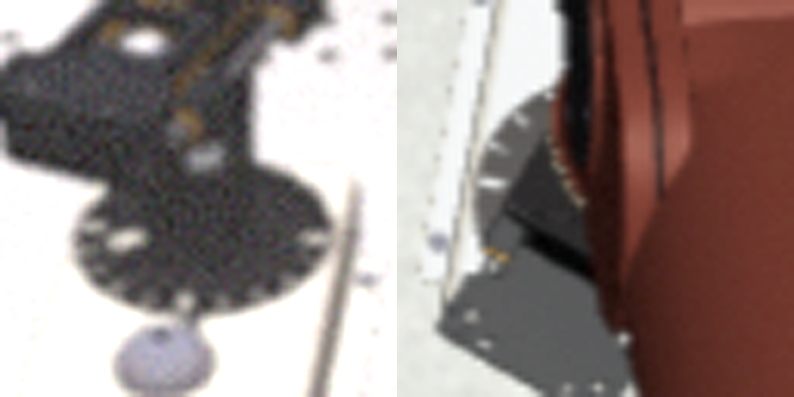

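step_arm([
  [0,0,0,-0.3],
  [0,0,0,-0.9],
  [0,0,0,-1.6],
  [0,0,0,-2.3],
  [0,0,0,-3],
  [0,0,0,-3.7],
  [0,0,0,-4.3],
  [0,0,0,-4.8],
  [0,0,0,-5.1],
  [0,0,0,-5.1],
  [0,0,0,-5.1],
])

```text
clock: 17.43
tool_pos: [0.5351, -0.0405, 0.062]
eef_rot: [0.616, 0.346, 0.617, -0.347]
force: [-3.2, -2.7, -0.7]
width: 0.497
```

```bash
python3 dial.py g4; python3 rd.py
```

```text
17.5333
t 17.5333 q7 -1.07 [ 0.5351 -0.0405  0.062 ] F [-4.1 -2.2 -1.4] M [-0.56  0.65  0.13] 0.506
jaw deg -58.7
scene ptr cw deg [(184.9, 99, 33)]
top ptr cw deg [(132.4, 65, 32), (106.8, 69, 47)]
```

View pics/g4.png

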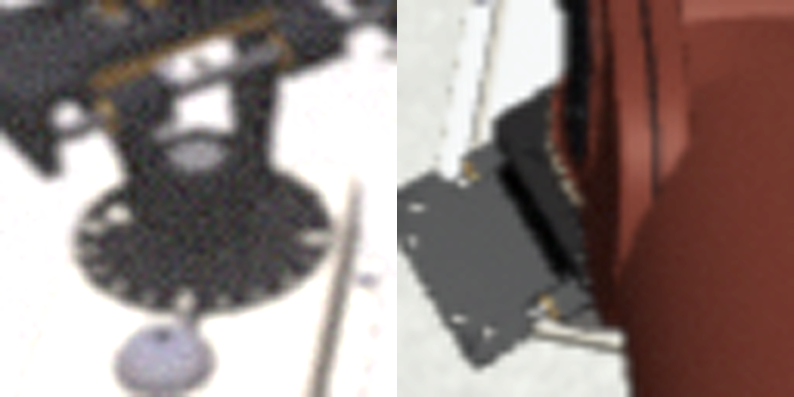

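```bash
cat > ov.py <<'E'
from h import *
import sys
im=cv2.imread('last_scene.png');AX=np.array([.5355,-.0398])
c0=proj('scene',[.5332,-.0392,.06])[0].astype(int);o=c0-[40,20];K=9
v=cv2.convertScaleAbs(cv2.resize(im[o[1]:o[1]+60,o[0]:o[0]+80],None,fx=K,fy=K,interpolation=cv2.INTER_CUBIC),alpha=1.6)
for a,col in zip(map(float,sys.argv[2:]),((0,0,255),(0,255,0),(255,120,0))):
    t=np.radians(80.4-a);P=np.array([[AX[0]+r*np.cos(t),AX[1]+r*np.sin(t),.051] for r in(.028,.042)])
    p=((proj('scene',P)-o+.5)*K).astype(int);cv2.line(v,p[0].tolist(),p[1].tolist(),col,1)
cv2.imwrite(f'pics/{sys.argv[1]}.png',v)
E
python3 ov.py o4 180 185 190
```

```text
(no output)
```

View pics/o4.png

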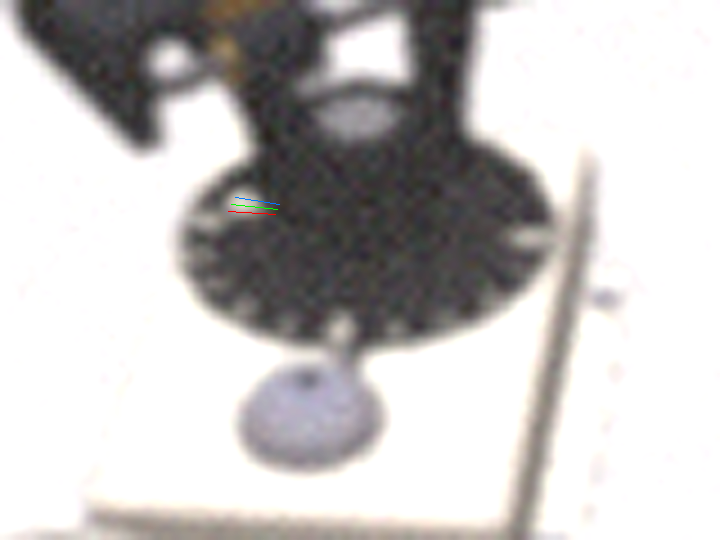

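step_arm([
  [0,0,0,-0.2],
  [0,0,0,-0.5],
  [0,0,0,-0.5],
  [0,0,0,-0.5],
])

```text
clock: 17.87
tool_pos: [0.5357, -0.04, 0.0621]
eef_rot: [0.607, 0.363, 0.607, -0.363]
force: [0.7, -2.0, -5.7]
width: 0.502
```

```bash
python3 dial.py g5; python3 rd.py;python3 ov.py o5 185 190 195
```

```text
17.9667
t 17.9667 q7 -1.122 [ 0.5357 -0.0401  0.0621] F [ 1.7 -1.4 -6.2] M [-0.28 -0.26  0.2 ] 0.499
jaw deg -61.8
scene ptr cw deg [(185.8, 106, 36)]
top ptr cw deg [(131.0, 67, 31), (104.8, 70, 41)]
```

View pics/o5.png

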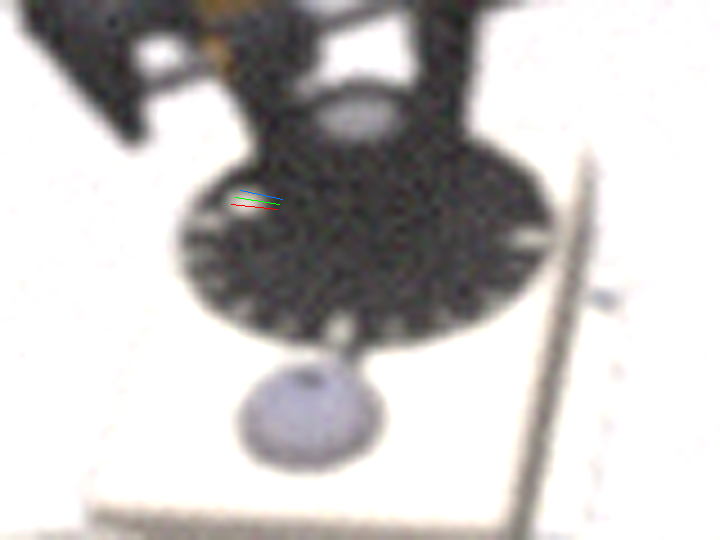

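step_arm([
  [0,0,0,-0.2],
  [0,0,0,-0.4],
  [0,0,0,-0.4],
])

```text
clock: 18.22
tool_pos: [0.5356, -0.0401, 0.0622]
eef_rot: [0.599, 0.376, 0.599, -0.376]
force: [2.6, -1.8, -7.8]
width: 0.498
```

step_arm([
  [0,0,-0.02,0],
  [0,0,-0.02,0],
  [0,0,-0.02,0.3],
  [0,0,-0.02,0.9],
  [0,0,-0.02,1.7],
  [0,0,-0.02,2.5],
  [0,0,-0.02,3.3],
  [0,0,-0.02,4.1],
  [0,0,-0.02,4.9],
  [0,0,-0.02,5.7],
  [0,0,-0.02,6.5],
  [0,0,-0.02,7.3],
  [0,0,-0.02,8.1],
  [0,0,-0.02,8.9],
  [0,0,-0.02,9.7],
  [0,0,-0.02,10.5],
  [0,0,-0.02,11.2],
  [0,0,-0.02,11.7],
  [0,0,-0.02,12],
  [0,0,-0.02,12],
], grip_force=9)

```text
clock: 19.88
tool_pos: [0.5352, -0.0399, 0.0621]
eef_rot: [0.705, -0.048, 0.706, 0.049]
force: [-2.9, -0.6, 1.2]
width: 0.501
```

```bash
python3 dial.py g6; python3 rd.py;python3 ov.py o6 104 108 112
```

```text
19.9833
t 19.9833 q7 0.047 [ 0.5352 -0.0399  0.0621] F [-3.9  0.2  2.3] M [ 0.07  0.84 -0.02] 0.497
jaw deg 7.7
scene ptr cw deg [(138.1, 134, 48)]
top ptr cw deg [(110.0, 67, 31)]
```

View pics/o6.png

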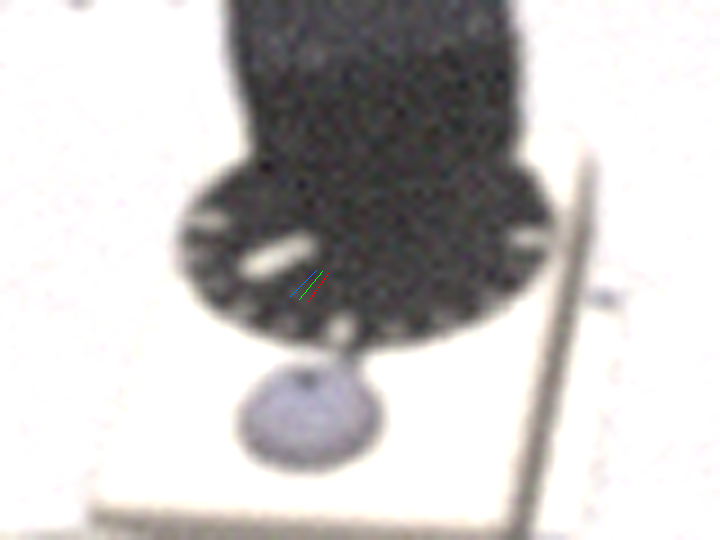

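step_arm([
  [0,0,0,0.3],
  [0,0,0,0.9],
  [0,0,0,1.6],
  [0,0,0,2.4],
  [0,0,0,3.2],
  [0,0,0,3.8],
  [0,0,0,4.3],
  [0,0,0,4.6],
  [0,0,0,4.6],
  [0,0,0,4.6],
])

```text
clock: 20.82
tool_pos: [0.535, -0.0401, 0.0621]
eef_rot: [0.673, -0.214, 0.674, 0.215]
force: [-5.5, 1.0, 4.7]
width: 0.503
```

```bash
python3 dial.py g7; python3 rd.py;python3 ov.py o7 104 108 112
```

```text
20.9167
t 20.9167 q7 0.509 [ 0.535  -0.0401  0.0621] F [-4.8  0.1  4.2] M [0.06 1.14 0.02] 0.501
jaw deg 35.3
scene ptr cw deg [(110.2, 129, 38)]
top ptr cw deg [(113.7, 68, 17), (20.6, 82, 17)]
```

View pics/o7.png

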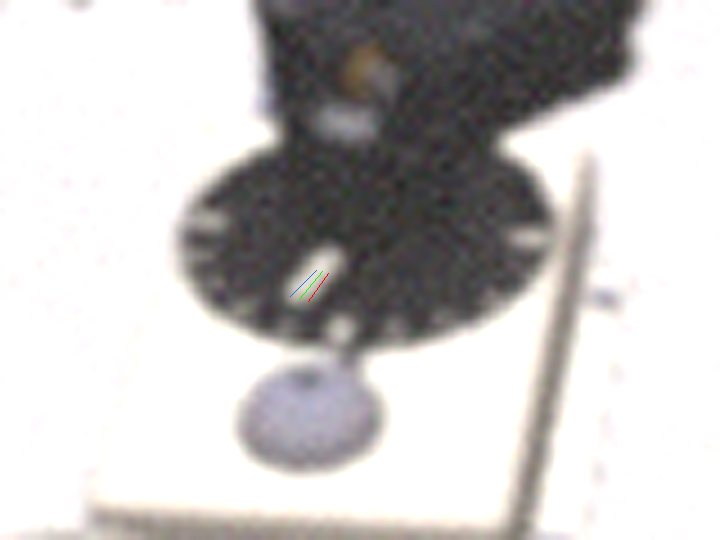

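step_arm([
  [0,0,0,0.15],
  [0,0,0,0.3],
  [0,0,0,0.3],
  [0,0,0,0.3],
])

```text
clock: 21.25
tool_pos: [0.535, -0.0401, 0.0621]
eef_rot: [0.67, -0.225, 0.671, 0.225]
force: [-4.5, 0.4, 4.0]
width: 0.505
```

```bash
python3 dial.py g8; python3 rd.py
```

```text
21.35
t 21.35 q7 0.539 [ 0.535  -0.0401  0.062 ] F [-5.6 -0.9  4.4] M [ 0.03  1.14 -0.07] 0.501
jaw deg 37.1
scene ptr cw deg [(108.6, 137, 40)]
top ptr cw deg [(114.0, 68, 17), (18.1, 76, 20)]
```

step_arm([
  [0,0,0,0],
  [0,0,0,0],
  [0,0,0,0],
  [0,0,0,0],
  [0,0,0.4,0],
  [0,0,1.2,0],
  [0,0,2.2,0],
  [0,0,3.2,0],
  [-0.5,0.6,4,0],
  [-1.2,1.6,4.2,0],
  [-2,2.8,4.2,0],
  [-2.8,4,4.2,0],
  [-3.6,5,4.2,0],
  [-4,5.8,4.2,0],
  [-4,6,4.2,0],
  [-4,6,4.2,0],
  [-4,6,4.2,0],
], hand=0.7)

```text
clock: 22.77
tool_pos: [0.4361, 0.1093, 0.1674]
eef_rot: [0.67, -0.226, 0.67, 0.225]
force: [0.9, -0.4, 0.1]
width: 0.695
```

```bash
python3 dial.py g9; python3 rd.py; python3 - <<'E'
import ptr;from ptr import *
ptr.AX=np.array([.5355,-.0398])
for n in CM:
    im=cv2.imread(f'last_{n}.png')[:,:,::-1].copy()
    for r in((.029,.035),(.034,.041)):
        a=prof(im,n,.051,*r);print(n,r,[round(80.4-q[0],1) for q in peaks(a,np.percentile(a,50)+30)])
    b=prof(im,n,.047,.045,.053);print([round(80.4-q[0],1) for q in peaks(b,np.percentile(b,50)+14)])
E
```

```text
22.8667
t 22.8667 q7 0.317 [0.4361 0.1087 0.1669] F [ 0.6 -0.8 -0.8] M [ 0.05 -0.13  0.  ] 0.704
jaw deg 37.1
scene ptr cw deg [(108.6, 136, 39)]
top ptr cw deg [(108.6, 133, 24)]
scene (0.029, 0.035) [109.2]
scene (0.034, 0.041) [108.3]
[257.0, 180.4, 126.2, 89.7, 0.1, -103.0]
top (0.029, 0.035) [108.8]
top (0.034, 0.041) [108.5]
[178.9, 161.4, 143.4, 125.6, 107.8, 89.9, 72.3, 54.4, 36.0, 18.2, 0.0]
```

View pics/g9.png

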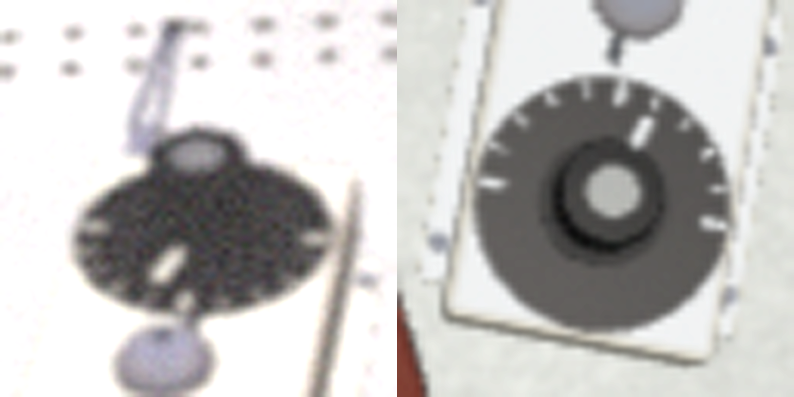

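```bash
python3 - <<'E'
from h import *
for n in CM: cv2.imwrite(f'pics/end_{n}.png',capture(n)[:,:,::-1])
E
python3 lf.py; ls pics | grep lidm
```

```text
scene [(0.91, 1075)]
top [(0.65, 1633)]
lidm_2296.png
lidm_613.png
lidm_983.png
```

View pics/end_scene.png

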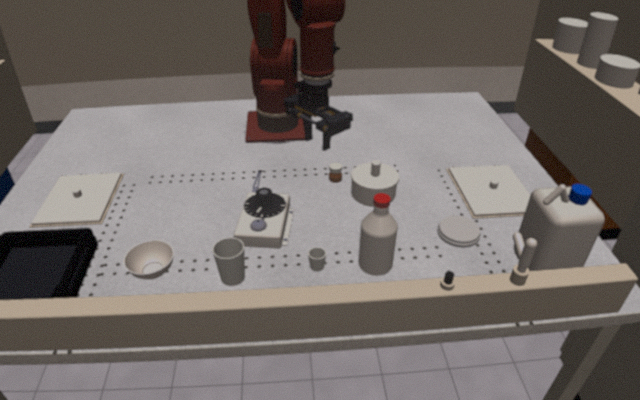

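View pics/end_top.png

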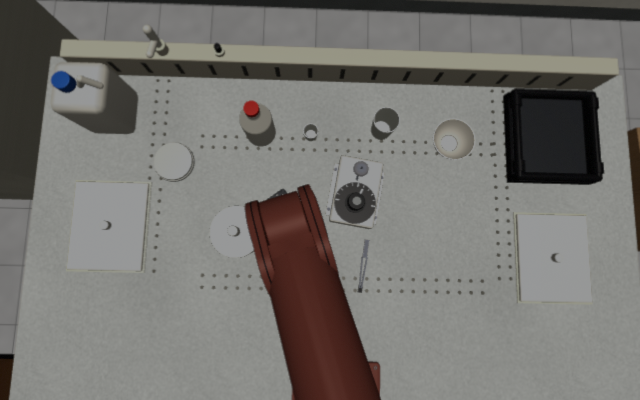

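The lid sits flat on the dish (scene 374,185; top 236,231), the pointer is on mark 6, and everything else looks unmoved. I'm handing the job in.

```bash
python3 -c "
from station import *
print(finish_job())"
```

```text
the job is handed in; nothing more can be done
None
```

The job was handed in at about 23 s of the 64 s allowed, with the arm clear of everything. `finish_job` reports no verdict, so the points below rest on my own checks.

- **Lid:** I lowered it into the dish mouth and felt contact at the expected seated height: the tool was at 75.8 mm against about 76 mm predicted. I pressed it with about 8 N before letting go. In both pictures it lies flat on the rim, and the dish and the other things look unmoved by eye. A fit to the lid in the scene camera agrees with its position. The matching top-camera fit was poor because the arm hid part of the lid.
- **Winding:** I gripped the knob at a 12.5 to 13.4 N setting, taking that setting to be the force per pad. The last scene-camera reading was 186°, against 180° for the top mark and 197° for the stop. A finger partly hid the pointer at that moment. I then turned the gripper about 2° more without taking another picture. From the turn back and the stated play I work out a peak of about 190°. I only read the pointer in one camera there.
- **Setting:** I turned it back at 9 N and released it. Afterwards both cameras read the pointer at 108.6°, about 6.03 minutes, with the 6 minute mark measured at 107.8°.
- **Axis position:** The trained networks put the knob's axis about 2 mm off what the dial marks and the knob cap showed. I used the marks and cap, which were consistent with each other.

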